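# Sweep the loose chokes into the parts corral

### The arm

A 7-joint arm with a two-finger parallel gripper is mounted at the origin on the work surface. World frame = base frame: x ahead of the robot, y to its left, z up, the work surface at z = 0. Lengths are in mm, angles in rad, forces in N, time in s.
With the tool pointing down it reaches from about 425 to 875 mm from the base axis. Payload 4.7 kg.
Tool frame: the origin (TCP) lies midway between the tips of the shut fingers; the grasp point (between the pads) lies 19 mm behind it; z points along the fingers, y is the direction in which the jaws open and shut (so a half turn about z gives the same grasp; the last joint's range is limited). The gripper opens to 87 mm and grips with 3 to 60 N. Pads are 19 mm wide; open, the fingers measure 117 mm over their backs; the gripper's body (75 mm by 190 mm) begins 51 mm behind the grasp point.
Start: joints at [-1.321, 0.321, -0.07, 1.45, 0.023, 1.371, -0.057], TCP at [151.88, 632.027, 222.587] pointing down, gripper open.
Joint ranges: [-2.86, 2.86], [-0.3, 2.09], [-1.38, 1.24], [0.06, 2.45], [-1.56, 4.7], [0.09, 2.05], [-2.69, 2.69]. Speed limits (rad/s): [2.57, 2.57, 3.14, 3.14, 3.14, 3.14, 3.14].

### API

Orientations are given as a 3x3 rotation matrix whose columns are the frame's x, y, z axes.
In Python, from bench import sense, capture, camera_info, hand_in gives the robot as it stands.
- The arm moves only by the tool arm_command, never from a script. Its argument "rows" is a list of rows, each a list of 4 numbers: the shift along the world's x, y, z in m, then the turn about the world's z in rad. In form: [[tx, ty, tz, spin], ...]. A call has 1 to 5 rows; each row shifts and turns the pose as measured when the row begins; what a row does not reach is not made up. A row lasts 1/10 s, in which the tool goes at most 50 mm and 8.59 degrees, less where a joint would pass 70% of its speed; a pose out of reach is approached as far as the arm can. A call with a gripper value outside its range is refused whole. "claw" is the opening, from 0 (shut) to 1 (fully open), set as the call begins (left out, the last holds). The fingers move at their own pace and stop on an object; the grip force is fixed at half the most. Time passes only in rows, so rows that do not move let the fingers close. It gives the time, the measured TCP pose, the force and the opening at its end, in the units of the state.
- sense(): the state, without advancing time (a new reading comes with each control period).
- capture(name): name is "scene" or "top" or "wrist"; returns the picture (400x640x3 uint8, red, green, blue); there is no depth.
- camera_info(name): a dict with "K" (3x3 intrinsics, pixels), "D" ([k1, k2, p1, p2, k3] as OpenCV has them; the pictures are not rectified), "extrinsics" (4x4, takes a point from world to camera coordinates); the wrist camera has in their place "hand_eye" (4x4, takes a point from camera to tool coordinates, whose origin is the TCP and whose axes are the flange's). Camera axes: x right, y down, z forward; pixel columns grow to the right and rows downward; lengths in mm; the calibration is good to about 2 mm. A picture is of the moment at which its call begins: read the wrist's pose just before it. camera_info takes no time and is no camera call.
- hand_in(): hands the job in, once; it reports no verdict.
The state is a dict: "time": time; "q": joint angles; "qd": joint speeds; "tau": joint torques, N m; "eef_pos": TCP position; "orientation": TCP orientation; "wrist_force": force on the tool from outside, world axes, zero at the start; "wrist_torque": the same for the moment, N m; "finger_gap": finger opening in mm.
Only numpy, scipy, OpenCV 4.12 (cv2) and the standard library are available. Lean on these libraries where they do the work, as an engineer would, in place of code of your own. Each camera call takes 0.05 s, during which the arm holds its last target. There are 200 camera calls.

### The job

Clear the mat: with the fingertips, gently sweep the three loose square power chokes along the bench into the U-shaped aluminium parts corral, so that each lies well inside its walls. Push them only: do not pinch, lift or press down on them, and leave the round ring core, the round capacitor and everything else where they are.

Things in the scene. Friction and masses are not known exactly. Their poses are not given: they have to be found in the camera images.
- corral: U-shaped parts corral of bare aluminium sheet, fixed to the bench: three upright walls 25 mm high and 4 mm thick, no floor of its own (the flat bench is its floor) and no lip at the open side, which faces roughly towards the robot. Outside 220 mm wide and 90 mm deep; inside 212 mm wide and 86 mm deep. Origin: on the bench, at the middle of the open side; its x axis points straight into the corral (back wall at x = 86 mm), y along the opening, z up
- choke0_center (a point): one of three identical power chokes: flat square dark-grey blocks 24 x 24 x 14 mm with a round steel-coloured disc in the top and copper end terminals, about 30 g, lying loose on the bench within about 180 mm of the corral's opening and outside it, at any yaw. The point is its centre, 7 mm above the bench; z up, x and y square to its sides
- choke0: the same choke; origin at the centre of its underside
- choke1_center (a point): one of three identical power chokes: flat square dark-grey blocks 24 x 24 x 14 mm with a round steel-coloured disc in the top and copper end terminals, about 30 g, lying loose on the bench within about 180 mm of the corral's opening and outside it, at any yaw. The point is its centre, 7 mm above the bench; z up, x and y square to its sides
- choke1: the same choke; origin at the centre of its underside
- choke2_center (a point): one of three identical power chokes: flat square dark-grey blocks 24 x 24 x 14 mm with a round steel-coloured disc in the top and copper end terminals, about 30 g, lying loose on the bench within about 180 mm of the corral's opening and outside it, at any yaw. The point is its centre, 7 mm above the bench; z up, x and y square to its sides
- choke2: the same choke; origin at the centre of its underside
- toroid: round copper-coloured ring core lying flat among the chokes, 27 mm outside diameter, 12 mm hole, 11 mm high, loose; not part of the job. Origin: centre of its underside
- capacitor: round black capacitor standing upright among the chokes, 20 mm diameter, 22 mm tall, with a bright round top, loose; not part of the job. Origin: centre of its underside
- jar: white closed jar, 56 mm diameter, 60 mm tall, well to the right. Origin: centre of its underside
- trimmer: small blue block 26 x 12 x 12 mm with a brass screw on top, well to the right. Origin: centre of its underside
- spool: metal solder spool standing on end, 56 mm diameter, 40 mm tall, well to the left. Origin: centre of its underside
- driver: black-handled screwdriver about 170 mm long, lying well to the left. Origin: near the middle of its length, on the bench; x along it towards the tip

How it is judged (in metres and radians):
At the end, for the whole second after the job is handed in: The centre of each of the three chokes is at least 14 mm inside the corral's open side and between its walls, on the bench (centre lower than 13 mm) and at rest (under 0.02 m/s), and none of the six bystanders has moved more than 12 mm (x of choke0_center in the frame of corral between 0.014 and 0.086 m and y of choke0_center in the frame of corral between -0.106 and 0.106 m and height (world z) of each of choke0_center, choke1_center, choke2_center below 0.013 m and linear speed of each of choke0, choke1, choke2 below 0.02 m/s and x of choke1_center in the frame of corral between 0.014 and 0.086 m and y of choke1_center in the frame of corral between -0.106 and 0.106 m and x of choke2_center in the frame of corral between 0.014 and 0.086 m and y of choke2_center in the frame of corral between -0.106 and 0.106 m and not (distance of any of toroid, capacitor, jar, trimmer, spool, driver from where it was at the start of the episode above 0.012 m)); the robot touches nothing.
It fails at once if a choke is lifted: its centre rises more than 10 mm above where it lies (7 mm) (height (world z) of any of choke0_center, choke1_center, choke2_center above 0.017 m).
It fails at once if a choke is pinched or pressed hard: more than 25 N between the fingers and it (contact force between the fingers and choke0 above 25 N or contact force between the fingers and choke1 above 25 N or contact force between the fingers and choke2 above 25 N).
It fails at once if the ring core, capacitor, jar, trimmer, spool or screwdriver is moved more than 12 mm (distance of any of toroid, capacitor, jar, trimmer, spool, driver from where it was at the start of the episode above 0.012 m).
It also fails if it takes over 61 s, if anything falls off the work surface, if the arm or the gripper's body presses on something with over 40 N, if the wrist force passes 120 N, or if a joint passes its speed limit or range.

## Working session

There is one attempt and no reset: what is moved stays moved. The work goes in short steps, Python scripts to look and compute and a tool call to move; the robot and the scene stay as the last step left them, time stands still between calls to the robot, and variables do not carry over. Pictures are saved under pics/ and viewed, about 8 in all and at most 12, crops included, and the job is handed in when it is done.

Besides the shell and the picture viewer there is one more tool, called after "Request:" by a JSON object that holds its "op" and its "data", one argument or row to a line. arm_command: Moves the arm, as the interface text tells. Its arguments: {"type":"object","properties":{"rows":{"type":"array"},"claw":{"type":"number"}},"required":["rows"]}

```bash
mkdir -p pics; ls
python3 - <<'E'
from bench import *
import cv2
s=sense();print(s['time'],s['eef_pos'],s['orientation'],s['finger_gap'])
for n in('top','scene'):
    cv2.imwrite(f'pics/{n}0.png',capture(n)[:,:,::-1]);c=camera_info(n);print(n,c)
E
```

```text
pics
0.0 [151.77339241 631.48162902 221.46956868] [[-9.72336740e-01  2.33583310e-01 -3.19219783e-04]
 [ 2.33583496e-01  9.72334987e-01 -1.85030116e-03]
 [-1.21810907e-04 -1.87368028e-03 -9.99998237e-01]] 87.01718572467811
top {'K': array([[388.42539464,   0.        , 319.29605715],
       [  0.        , 388.42539464, 197.33297731],
       [  0.        ,   0.        ,   1.        ]]), 'D': array([-0.06994048,  0.        ,  0.        ,  0.        ,  0.        ]), 'extrinsics': array([[ 1.87606149e-02, -9.99803337e-01, -6.42864559e-03,
        -1.69742101e+01],
       [-9.98854443e-01, -1.84589401e-02, -4.41482708e-02,
         5.33893028e+02],
       [ 4.40209224e-02,  7.24952992e-03, -9.99004306e-01,
         1.17248586e+03],
       [ 0.00000000e+00,  0.00000000e+00,  0.00000000e+00,
         1.00000000e+00]])}
scene {'K': array([[418.09115138,   0.        , 314.43229934],
       [  0.        , 418.09115138, 199.83855251],
       [  0.        ,   0.        ,   1.        ]]), 'D': array([-0.06712089,  0.        ,  0.        ,  0.        ,  0.        ]), 'extrinsics': array([[-8.51525812e-01,  5.24021051e-01, -1.74851361e-02,
         4.81127207e+02],
       [ 3.72688038e-01,  5.81481724e-01, -7.23175380e-01,
        -1.70336474e+02],
       [-3.68791836e-01, -6.22319004e-01, -6.90443074e-01,
         1.23252074e+03],
       [ 0.00000000e+00,  0.00000000e+00,  0.00000000e+00,
         1.00000000e+00]])}
```

View pics/top0.png

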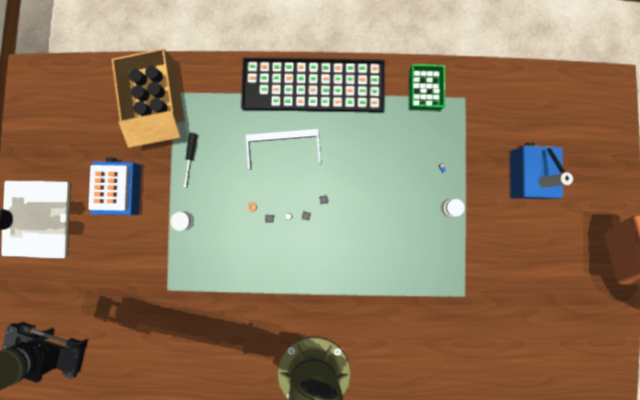

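View pics/scene0.png

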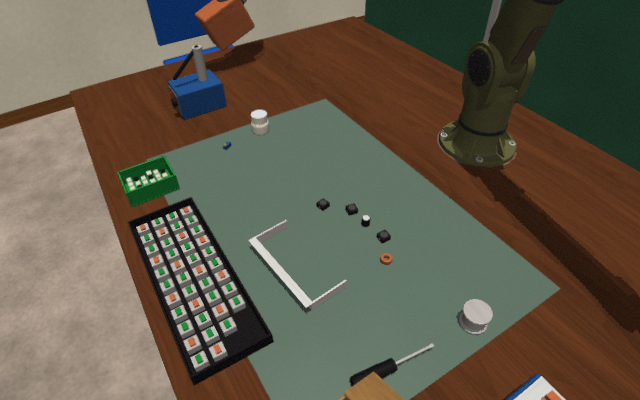

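Top view: the chokes are at about (269,218), (306,215) and (323,199), the toroid at (252,207) and the capacitor at (289,216). The corral's back wall runs (247,136)–(318,132), with its open ends at (250,168) and (321,163). The scene view shows the same layout. Next I'll measure from both views.

```bash
cat > h.py <<'E'
import numpy as np, cv2
from bench import *
def ray(n,uv):
    c=camera_info(n);p=cv2.undistortPoints(np.array([[uv]],float),c['K'],c['D'])[0,0]
    R,t=c['extrinsics'][:3,:3],c['extrinsics'][:3,3]
    return -R.T@t, R.T@np.array([*p,1])
def onz(n,uv,z):
    o,d=ray(n,uv);return (o+d*(z-o[2])/d[2])
def tri(a,b):
    (o,d),(p,e)=ray('top',a),ray('scene',b)
    s=np.linalg.lstsq(np.c_[d,-e],p-o,rcond=None)[0]
    A,B=o+d*s[0],p+e*s[1];return (A+B)/2,np.linalg.norm(A-B)
def blobs(im,box,kind):
    x0,y0,x1,y1=box;h=cv2.cvtColor(im,cv2.COLOR_RGB2HSV);v=h[...,2]
    m={'dark':v<85,'orange':(h[...,0]<18)&(h[...,1]>110),'white':(v>180)&(h[...,1]<40)}[kind].astype(np.uint8)
    k=np.zeros_like(m);k[y0:y1,x0:x1]=m[y0:y1,x0:x1]
    n,l,s,c=cv2.connectedComponentsWithStats(k)
    return [(c[i],s[i,4]) for i in range(1,n) if s[i,4]>=5]
E
python3 - <<'E'
from h import *
import numpy as np
np.set_printoptions(precision=1,suppress=True)
T=cv2.imread('pics/top0.png')[:,:,::-1].copy();S=cv2.imread('pics/scene0.png')[:,:,::-1].copy()
for k in('dark','orange','white'):
    print(k)
    for c,a in blobs(T,(235,125,345,235),k): print(' top',c,a,onz('top',c,{'dark':10,'orange':8,'white':22}[k]))
    for c,a in blobs(S,(245,190,405,310),k): print(' scene',c,a,onz('scene',c,{'dark':7,'orange':8,'white':22}[k]))
a=cv2.resize(T[120:230,235:345][:,:,::-1],None,fx=5,fy=5,interpolation=cv2.INTER_CUBIC)
cv2.imwrite('pics/topc.png',a)
E
```

```text
dark
 scene [322.6 204.1] 111 [529.1 -19.    7. ]
 scene [351.2 209.1] 113 [479.2  33.7   7. ]
 scene [364.9 222.8] 56 [478.4  89.2   7. ]
 scene [383.3 236. ] 135 [467.6 145.8   7. ]
 scene [279.8 280.4] 275 [728.8 126.9   7. ]
 scene [380.9 261.1] 7 [517.6 200.6   7. ]
 scene [248.7 302.3] 136 [807.9 140.8   7. ]
orange
 top [251.8 206.7] 36 [501.8 199.5   8. ]
 scene [319.2 207. ] 6 [542.3 -14.2   8. ]
 scene [378.9 238.6] 9 [481.6 147.1   8. ]
 scene [385.7 258.4] 106 [504.5 200.8   8. ]
white
 top [289.  183.6] 10506 [573.7  85.6  22. ]
 top [328.7 130.3] 7 [739. -32.  22.]
 top [325.2 134.1] 8 [726.9 -21.6  22. ]
 top [235.6 137. ] 5 [713.9 252.7  22. ]
 top [335. 137.] 7 [718.6 -51.5  22. ]
 scene [365.6 217. ] 27 [475.   85.7  22. ]
 scene [280.7 222.7] 15 [653.6  -6.5  22. ]
 scene [267.4 229.9] 16 [690.4  -2.9  22. ]
 scene [284.2 273.3] 751 [716.5 125.9  22. ]
```

View pics/topc.png

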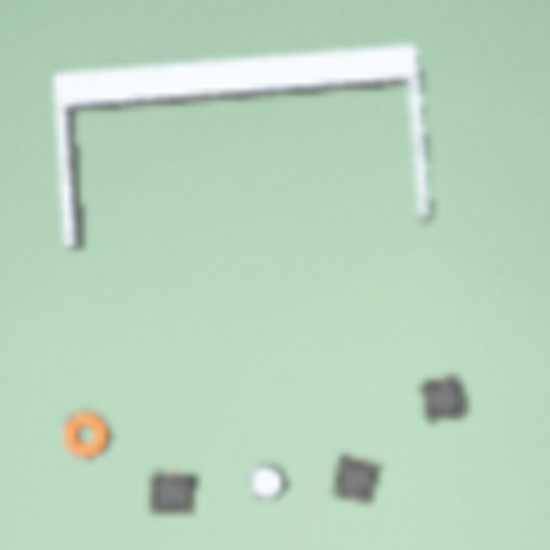

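The crop (×5) shows the chokes at (174,492), (356,478) and (444,397), the toroid at (87,434) and the capacitor at (268,482). The corral's wall tips are at about (72,245) and (427,217), and the outer back corners at about (55,75) and (415,45).

Run:
```python
from h import *
np.set_printoptions(precision=1,suppress=True)
T=cv2.imread('pics/top0.png');g=cv2.cvtColor(T,cv2.COLOR_BGR2GRAY)
m=np.zeros_like(g);m[190:230,260:335]=(g[190:230,260:335]<130)
n,l,s,c=cv2.connectedComponentsWithStats(m)
tops=[c[i] for i in range(1,n) if s[i,4]>=20];print(tops,[s[i,4] for i in range(1,n)])
sc=[(383.3,236),(351.2,209.1),(322.6,204.1)]
for t in sorted(tops,key=lambda p:p[0]):
    print('choke',onz('top',t,10),[(x,*y) for x,y in [tri(t,b) for b in sc] if y is not None] if 0 else min((tri(t,b) for b in sc),key=lambda r:r[1]))
    i=[k for k in range(n) if np.allclose(c[k],t)][0]
    print(cv2.minAreaRect(np.argwhere(l==i)[:,::-1].astype(np.float32)))
f=lambda u,v:(235+u/5-.4,120+v/5-.4)
print('tor',tri(f(87,434),(385.7,258.4)));print('cap',tri(f(268,482),(365.6,217)))
for nm,p,z in(('tipL',(70,240),22),('tipR',(426,212),22),('bkL',(55,75),25),('bkR',(415,45),25),('inBL',(68,105),0),('inBR',(408,80),0),('tipLbase',(75,246),0),('tipRbase',(427,219),0)): print(nm,onz('top',f(*p),z))
```

```text
[array([323.6, 199.3]), array([305.9, 215.3]), array([269.3, 218. ])] [np.int32(47), np.int32(45), np.int32(51)]
choke [468.2 144.3  10. ] (array([467.7, 145.1,   6.5]), np.float64(1.1574935609979726))
((269.5, 218.0), (6.0, 7.0), 90.0)
choke [478.5  32.9  10. ] (array([478.6,  33. ,   6. ]), np.float64(0.1287840040156443))
((306.0, 215.5), (7.0, 6.0), 90.0)
choke [528.5 -20.1  10. ] (array([528.6, -20.1,   6. ]), np.float64(0.12631542369359675))
((323.5946350097656, 199.06756591796875), (6.904757499694824, 6.740358352661133), 80.53767395019531)
tor (array([502.7, 199.2,   5. ]), np.float64(0.10506891232618076))
cap (array([475.4,  85.8,  22.3]), np.float64(0.3847157370640228))
tipL [620.3 209.8  22. ]
tipR [641.1  -6.6  22. ]
bkL [721.1 221.5  25. ]
bkR [742.9   2.   25. ]
inBL [707.4 217.8   0. ]
inBR [726.4   6.3   0. ]
tipLbase [619.2 210.8   0. ]
tipRbase [639.7  -7.2   0. ]
```

Heights from the two views agree with the text: the chokes' visible centroids at about 6 mm, capacitor top at 22 mm.

- **Corral:** origin about (630, 102), yaw about 0.09 rad.
- **Chokes:** A (468, 145), B (478, 33), C (528, -20).
- **Plan:** shut the fingers and sweep C at 0.38 rad, then B at 0.27 rad, then A at 0.10 rad.

Request:
{"op": "arm_command", "data": {
  "rows": [
    [0.045, -0.02, 0, 0.12],
    [0.045, -0.02, 0, 0.12],
    [0.045, -0.02, 0, 0.12],
    [0.045, -0.02, 0, 0.12],
    [0.045, -0.02, 0, 0.13]
  ],
  "claw": 0
}}

```text
time: 0.6
eef_pos: [368.9, 531.9, 218.4]
orientation: [[-0.914, -0.406, -0.007], [-0.406, 0.914, -0.006], [0.009, -0.003, -1.0]]
wrist_force: [-0.2, 1.0, 0.3]
finger_gap: 54.4
```

Request:
{"op": "arm_command", "data": {
  "rows": [
    [0.02, -0.045, 0, 0],
    [0.02, -0.045, 0, 0],
    [0.02, -0.045, 0, 0],
    [0.02, -0.045, 0, 0],
    [0.02, -0.045, 0, 0]
  ]
}}

```text
time: 1.1
eef_pos: [472.5, 303.9, 213.6]
orientation: [[-0.914, -0.407, -0.009], [-0.406, 0.914, -0.01], [0.013, -0.006, -1.0]]
wrist_force: [0.6, 0.2, 0.6]
finger_gap: 14.9
```

Request:
{"op": "arm_command", "data": {
  "rows": [
    [0.0, -0.049, 0, 0],
    [0.0, -0.049, 0, 0],
    [0.0, -0.049, 0, 0],
    [0.0, -0.049, 0, 0],
    [0.0, -0.049, 0, 0]
  ]
}}

```text
time: 1.6
eef_pos: [472.7, 54.0, 211.4]
orientation: [[-0.915, -0.404, -0.01], [-0.404, 0.915, -0.012], [0.014, -0.006, -1.0]]
wrist_force: [1.0, -0.3, 0.2]
finger_gap: 0.5
```

Request:
{"op": "arm_command", "data": {
  "rows": [
    [0.01, -0.045, -0.02, 0],
    [0.01, -0.045, -0.03, 0],
    [0, 0, -0.05, 0],
    [0, 0, -0.045, 0],
    [0, 0, 0, 0]
  ]
}}

```text
time: 2.1
eef_pos: [490.6, -42.8, 68.5]
orientation: [[-0.921, -0.39, -0.004], [-0.39, 0.921, -0.012], [0.008, -0.01, -1.0]]
wrist_force: [-1.0, -0.6, -0.5]
finger_gap: 0.7
```

Request:
{"op": "arm_command", "data": {
  "rows": [
    [0.001, 0.005, -0.03, 0],
    [0, 0, -0.02, 0],
    [0, 0, -0.008, 0],
    [0, 0, -0.003, 0],
    [0, 0, 0, 0]
  ]
}}

```text
time: 2.6
eef_pos: [496.1, -35.9, 12.4]
orientation: [[-0.92, -0.392, 0.003], [-0.392, 0.92, -0.011], [0.002, -0.011, -1.0]]
wrist_force: [0.4, 0.5, -0.4]
finger_gap: 0.6
```

Run:
```python
from h import *
print(sense()['eef_pos'],camera_info('wrist'))
cv2.imwrite('pics/w1.png',capture('wrist')[:,:,::-1])
```

```text
[496.13694561 -35.8666524   12.36946798] {'K': array([[287.73446966,   0.        , 322.84565793],
       [  0.        , 287.73446966, 201.48475631],
       [  0.        ,   0.        ,   1.        ]]), 'D': array([-0.04653566,  0.        ,  0.        ,  0.        ,  0.        ]), 'hand_eye': array([[ 3.26937048e-04, -9.68059860e-01, -2.50718966e-01,
         6.85102466e+01],
       [ 9.99999813e-01,  1.87106300e-04,  5.81555079e-04,
         1.01886612e+00],
       [-5.16069031e-04, -2.50719109e-01,  9.68059741e-01,
        -1.60914067e+02],
       [ 0.00000000e+00,  0.00000000e+00,  0.00000000e+00,
         1.00000000e+00]])}
```

View pics/w1.png

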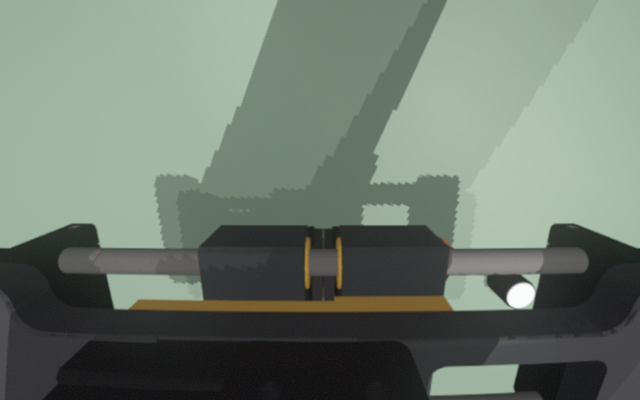

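The wrist view looks back past the shut fingers to the capacitor (520,295) and can't see the choke, so I'll check with the top and scene cameras. Now lower and start the sweep.

Request:
{"op": "arm_command", "data": {
  "rows": [
    [0, 0, -0.006, 0],
    [0.005, 0.002, -0.001, 0],
    [0.01, 0.004, 0, 0],
    [0.01, 0.004, 0, 0],
    [0.01, 0.004, 0, 0]
  ]
}}

```text
time: 3.15
eef_pos: [535.9, -20.8, 8.4]
orientation: [[-0.92, -0.391, 0.009], [-0.391, 0.92, -0.009], [-0.005, -0.012, -1.0]]
wrist_force: [-1.0, -0.1, -0.6]
finger_gap: 0.4
```

Request:
{"op": "arm_command", "data": {
  "rows": [
    [0.012, 0.005, 0, 0],
    [0.012, 0.005, 0, 0],
    [0.012, 0.005, 0, 0],
    [0, 0, 0, 0]
  ]
}}

```text
time: 3.55
eef_pos: [578.1, -2.5, 8.4]
orientation: [[-0.919, -0.394, 0.011], [-0.394, 0.919, -0.009], [-0.007, -0.013, -1.0]]
wrist_force: [0.2, -0.1, -0.7]
finger_gap: 0.1
```

Run:
```python
from h import *
print(sense()['eef_pos'])
S=capture('scene')[:,:,::-1];T=capture('top')[:,:,::-1]
a=cv2.resize(S[170:290,240:400],None,fx=4.8,fy=4.8,interpolation=cv2.INTER_CUBIC)
cv2.imwrite('pics/s2.png',a);cv2.imwrite('pics/t2.png',T)
```

```text
[578.09418484  -2.45473065   8.36120476]
```

View pics/s2.png

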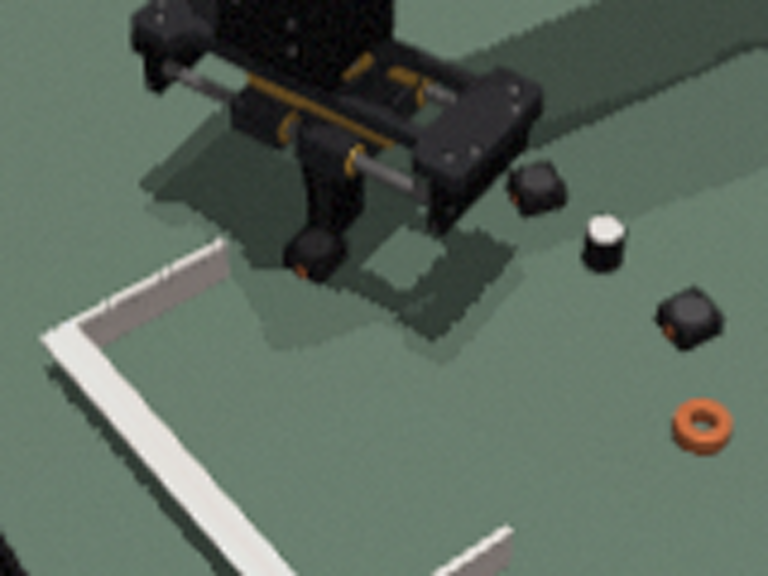

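The choke sits in front of the shut fingers at crop (316,253), roughly centred. The others are untouched: capacitor (604,243), toroid (703,425).

Run:
```python
from h import *
print(onz('scene',(240+316/4.8,170+253/4.8),7))
```

```text
[597.0323138   13.02233043   7.        ]
```

Request:
{"op": "arm_command", "data": {
  "rows": [
    [0.012, 0.007, -0.001, 0],
    [0.012, 0.007, 0, 0],
    [0.012, 0.006, 0, 0],
    [0.012, 0.005, 0, 0],
    [0.01, 0.004, 0, 0]
  ]
}}

```text
time: 4.15
eef_pos: [632.5, 24.0, 6.4]
orientation: [[-0.921, -0.389, 0.003], [-0.389, 0.921, -0.01], [0.001, -0.011, -1.0]]
wrist_force: [-0.8, -0.2, -0.3]
finger_gap: 0.5
```

Request:
{"op": "arm_command", "data": {
  "rows": [
    [0.004, 0.002, 0, 0],
    [0, 0, 0, 0]
  ]
}}

```text
time: 4.35
eef_pos: [637.7, 26.8, 6.2]
orientation: [[-0.921, -0.39, 0.003], [-0.39, 0.921, -0.011], [0.001, -0.011, -1.0]]
wrist_force: [0.4, -0.2, 0.3]
finger_gap: 0.1
```

Request:
{"op": "arm_command", "data": {
  "rows": [
    [0.006, 0.002, 0, 0],
    [0.004, 0.001, 0, 0],
    [0, 0, 0, 0],
    [-0.02, -0.008, 0, 0],
    [-0.03, -0.012, 0, 0]
  ]
}}

```text
time: 4.85
eef_pos: [600.0, 11.1, 6.4]
orientation: [[-0.92, -0.392, 0.006], [-0.392, 0.92, -0.01], [-0.002, -0.012, -1.0]]
wrist_force: [-0.1, 0.1, -0.3]
finger_gap: 0.3
```

Request:
{"op": "arm_command", "data": {
  "rows": [
    [-0.03, -0.01, 0.03, 0],
    [-0.035, 0, 0.04, -0.04],
    [-0.045, 0, 0.03, -0.05],
    [-0.04, 0, 0, -0.03],
    [0, 0, 0, 0]
  ]
}}

```text
time: 5.35
eef_pos: [446.4, -2.4, 101.2]
orientation: [[-0.963, -0.27, -0.002], [-0.27, 0.963, -0.01], [0.004, -0.009, -1.0]]
wrist_force: [-0.2, 0.4, -0.7]
finger_gap: 0.1
```

Run:
```python
from h import *
np.set_printoptions(precision=1,suppress=True)
print(sense()['eef_pos'])
S=capture('scene');T=capture('top')
a=cv2.resize(np.vstack([S[180:275,260:410],T[130:225,230:380]])[:,:,::-1],None,fx=3,fy=3,interpolation=cv2.INTER_CUBIC)
cv2.imwrite('pics/s3.png',a)
for c,ar in blobs(S,(255,190,405,290),'dark'): print(' scene',c,ar,onz('scene',c,7))
```

```text
[446.4  -2.4 101.2]
 scene [356.2 202.3] 933 [454.7  20.7   7. ]
 scene [383.3 236. ] 133 [467.6 145.9   7. ]
 scene [286.6 242.6] 127 [666.1  43.1   7. ]
 scene [271.7 271.1] 148 [732.1  96.3   7. ]
 scene [380.7 261. ] 6 [517.7 200.    7. ]
```

View pics/s3.png

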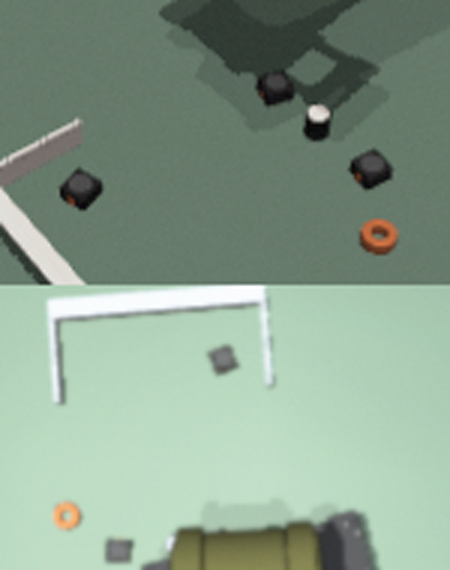

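C lies at (666, 43), about 30 mm inside the opening. The crops (scene above, top below) show it well inside, and the others have not moved. Next is B.

Request:
{"op": "arm_command", "data": {
  "rows": [
    [-0.003, 0.013, -0.03, 0],
    [-0.002, 0.012, -0.035, 0],
    [0, 0, -0.02, 0],
    [0, 0, -0.008, 0],
    [0, 0, 0, 0]
  ]
}}

```text
time: 5.95
eef_pos: [454.1, 23.3, 8.3]
orientation: [[-0.963, -0.27, 0.013], [-0.27, 0.963, -0.011], [-0.01, -0.014, -1.0]]
wrist_force: [-0.7, 0.9, 0.0]
finger_gap: 0.5
```

Request:
{"op": "arm_command", "data": {
  "rows": [
    [0.008, 0.003, -0.001, 0],
    [0.011, 0.003, 0, 0],
    [0.012, 0.004, 0, 0],
    [0.012, 0.004, 0, 0],
    [0.012, 0.004, 0, 0]
  ]
}}

```text
time: 6.45
eef_pos: [518.0, 42.2, 11.4]
orientation: [[-0.963, -0.269, 0.021], [-0.269, 0.963, -0.01], [-0.018, -0.015, -1.0]]
wrist_force: [0.4, 0.1, 0.3]
finger_gap: 0.1
```

Request:
{"op": "arm_command", "data": {
  "rows": [
    [0.012, 0.004, 0, 0],
    [0.012, 0.004, 0, 0],
    [0, 0, 0, 0]
  ]
}}

```text
time: 6.75
eef_pos: [550.7, 52.5, 15.0]
orientation: [[-0.962, -0.27, 0.03], [-0.27, 0.963, -0.008], [-0.027, -0.016, -1.0]]
wrist_force: [0.3, -0.6, 0.9]
finger_gap: 0.4
```

Run:
```python
from h import *
np.set_printoptions(precision=1,suppress=True)
print(sense()['eef_pos'])
S=capture('scene')
cv2.imwrite('pics/s4.png',cv2.resize(S[170:290,240:400][:,:,::-1],None,fx=4.8,fy=4.8,interpolation=cv2.INTER_CUBIC))
for c,ar in blobs(S,(255,190,405,290),'dark'): print(' scene',c,ar,onz('scene',c,7))
```

```text
[550.7  52.5  15. ]
 scene [340.1 213.2] 3296 [510.2  30.8   7. ]
 scene [383.4 236.1] 131 [467.6 146.1   7. ]
 scene [286.6 242.7] 126 [666.1  43.2   7. ]
 scene [271.8 271.3] 146 [732.1  96.7   7. ]
 scene [380.7 261. ] 6 [517.7 200.    7. ]
```

View pics/s4.png

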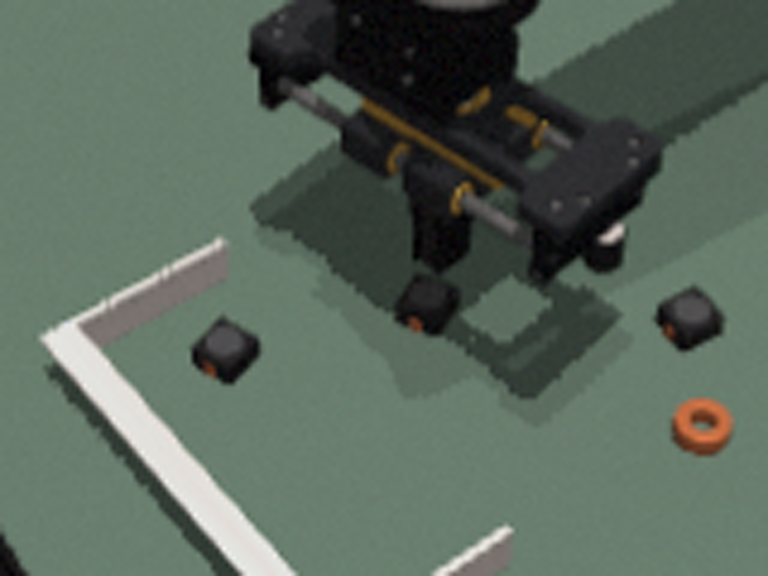

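The tip crept up to z = 15 because the x moves left a small z and tilt drift. The choke is ahead of the fingers at crop (428,303). I'll back off, lower and resume, correcting z in each row.

Request:
{"op": "arm_command", "data": {
  "rows": [
    [-0.012, -0.003, 0, 0],
    [-0.005, -0.001, -0.006, 0],
    [0, 0, -0.003, 0],
    [0, 0, 0, 0]
  ]
}}

```text
time: 7.2
eef_pos: [529.8, 46.9, 5.6]
orientation: [[-0.963, -0.269, 0.028], [-0.269, 0.963, -0.008], [-0.025, -0.015, -1.0]]
wrist_force: [-0.8, 1.2, -0.0]
finger_gap: 0.5
```

Run:
```python
from h import *
s=sense();print(s['eef_pos'],onz('scene',(240+428/4.8,170+303/4.8),7))
```

```text
[529.75333527  46.89342746   5.57826024] [568.1781737   70.90839377   7.        ]
```

Request:
{"op": "arm_command", "data": {
  "rows": [
    [0, 0.01, 0, -0.06],
    [0, 0.01, 0, -0.05],
    [0, 0.001, 0, 0],
    [0, 0, 0, 0]
  ]
}}

```text
time: 7.6
eef_pos: [528.6, 67.3, 5.3]
orientation: [[-0.987, -0.158, 0.027], [-0.158, 0.987, -0.011], [-0.024, -0.015, -1.0]]
wrist_force: [-0.7, 0.2, -0.5]
finger_gap: 0.6
```

Request:
{"op": "arm_command", "data": {
  "rows": [
    [0.008, 0.001, 0, 0],
    [0.011, 0.002, -0.001, 0],
    [0.012, 0.002, -0.001, 0],
    [0.012, 0.002, -0.001, 0]
  ]
}}

```text
time: 8.0
eef_pos: [574.1, 73.0, 2.3]
orientation: [[-0.987, -0.158, 0.027], [-0.159, 0.987, -0.011], [-0.024, -0.015, -1.0]]
wrist_force: [-1.1, -0.1, -0.3]
finger_gap: 0.7
```

Request:
{"op": "arm_command", "data": {
  "rows": [
    [0.01, 0.002, 0.003, 0],
    [0.012, 0.002, 0, 0],
    [0.012, 0.002, 0, 0],
    [0, 0, 0, 0]
  ]
}}

```text
time: 8.4
eef_pos: [614.1, 78.3, 5.6]
orientation: [[-0.987, -0.158, 0.029], [-0.158, 0.987, -0.012], [-0.027, -0.017, -1.0]]
wrist_force: [-0.4, -0.0, -0.2]
finger_gap: 0.6
```

Run:
```python
from h import *
np.set_printoptions(precision=1,suppress=True)
print(sense()['eef_pos'])
S=capture('scene')
cv2.imwrite('pics/s5.png',cv2.resize(S[190:310,240:400][:,:,::-1],None,fx=4.8,fy=4.8,interpolation=cv2.INTER_CUBIC))
```

```text
[614.1  78.3   5.6]
```

View pics/s5.png

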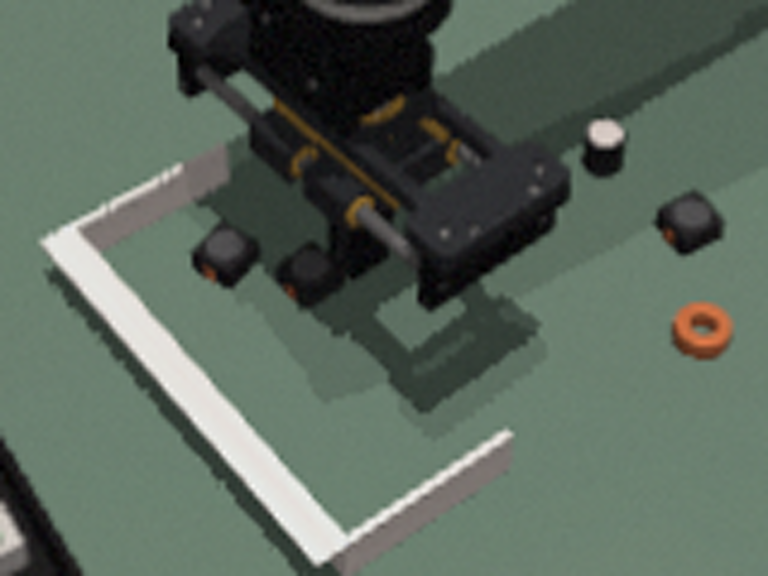

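Choke B is in front of the fingers at crop (308,275), just past the opening line and clear of C (226,255). I'll push about 28 mm further and then retreat.

Request:
{"op": "arm_command", "data": {
  "rows": [
    [0.01, 0.002, 0, 0],
    [0.009, 0.002, 0, 0],
    [0.006, 0.001, 0, 0],
    [0, 0, 0, 0]
  ]
}}

```text
time: 8.85
eef_pos: [639.3, 83.0, 5.2]
orientation: [[-0.987, -0.158, 0.027], [-0.158, 0.987, -0.012], [-0.024, -0.016, -1.0]]
wrist_force: [-0.5, 0.3, 0.3]
finger_gap: 0.3
```

Request:
{"op": "arm_command", "data": {
  "rows": [
    [-0.02, -0.003, 0, 0],
    [-0.03, -0.004, 0.02, 0],
    [-0.02, 0.01, 0.05, -0.03],
    [-0.035, 0.02, 0.04, -0.03],
    [-0.035, 0.015, 0, 0]
  ]
}}

```text
time: 9.35
eef_pos: [503.6, 115.0, 108.9]
orientation: [[-0.996, -0.089, 0.024], [-0.089, 0.996, -0.017], [-0.023, -0.019, -1.0]]
wrist_force: [-0.1, 0.9, -0.2]
finger_gap: 0.5
```

Request:
{"op": "arm_command", "data": {
  "rows": [
    [-0.03, 0.015, 0, 0],
    [-0.02, 0.01, 0, 0],
    [0, 0, 0, 0]
  ]
}}

```text
time: 9.65
eef_pos: [447.9, 143.6, 110.9]
orientation: [[-0.995, -0.094, 0.025], [-0.094, 0.995, -0.013], [-0.024, -0.015, -1.0]]
wrist_force: [-0.5, 0.6, 0.4]
finger_gap: 0.8
```

Run:
```python
from h import *
np.set_printoptions(precision=1,suppress=True)
print(sense()['eef_pos'])
S=capture('scene')
for c,ar in blobs(S,(255,190,405,290),'dark'): print(' scene',c,ar,onz('scene',c,7))
```

```text
[447.9 143.6 110.9]
 scene [383.3 218.4] 2140 [432.4 101.3   7. ]
 scene [286.6 242.7] 126 [666.1  43.2   7. ]
 scene [296.  252.7] 136 [662.6  80.3   7. ]
 scene [271.8 271.2] 148 [732.1  96.6   7. ]
 scene [380.7 261. ] 6 [517.7 200.    7. ]
```

B is at (663, 80), about 30 mm inside. Last is A at (468, 145).

Request:
{"op": "arm_command", "data": {
  "rows": [
    [-0.018, -0.002, 0, 0],
    [0, 0, -0.03, 0],
    [0, 0, -0.03, 0],
    [0, 0, 0, 0]
  ]
}}

```text
time: 10.1
eef_pos: [435.8, 139.0, 52.0]
orientation: [[-0.995, -0.089, 0.034], [-0.089, 0.996, -0.011], [-0.032, -0.014, -0.999]]
wrist_force: [-0.6, -0.6, 0.2]
finger_gap: 0.2
```

Request:
{"op": "arm_command", "data": {
  "rows": [
    [-0.002, 0.002, -0.025, 0],
    [0, 0.001, -0.012, 0],
    [0, 0, -0.006, 0],
    [0, 0, 0, 0]
  ]
}}

```text
time: 10.5
eef_pos: [439.0, 140.9, 10.9]
orientation: [[-0.996, -0.085, 0.038], [-0.085, 0.996, -0.011], [-0.037, -0.015, -0.999]]
wrist_force: [0.6, 0.5, -0.6]
finger_gap: 0.2
```

Request:
{"op": "arm_command", "data": {
  "rows": [
    [0, 0.001, -0.005, 0],
    [0.008, 0.001, -0.001, 0],
    [0.01, 0.001, -0.001, 0],
    [0.012, 0.001, -0.001, 0],
    [0.012, 0.001, -0.001, 0]
  ]
}}

```text
time: 11.0
eef_pos: [486.1, 147.4, 4.4]
orientation: [[-0.995, -0.085, 0.043], [-0.086, 0.996, -0.008], [-0.042, -0.012, -0.999]]
wrist_force: [-0.3, -0.4, -0.3]
finger_gap: 0.4
```

Request:
{"op": "arm_command", "data": {
  "rows": [
    [0.012, 0.001, 0, 0],
    [0.012, 0.001, 0, 0],
    [0, 0, 0, 0]
  ]
}}

```text
time: 11.3
eef_pos: [516.1, 149.7, 4.7]
orientation: [[-0.995, -0.085, 0.046], [-0.085, 0.996, -0.009], [-0.045, -0.012, -0.999]]
wrist_force: [0.5, -0.4, -0.1]
finger_gap: 0.3
```

Run:
```python
from h import *
S=capture('scene')
cv2.imwrite('pics/s6.png',cv2.resize(S[190:310,260:420][:,:,::-1],None,fx=4.8,fy=4.8,interpolation=cv2.INTER_CUBIC))
```

```text
(no output)
```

View pics/s6.png

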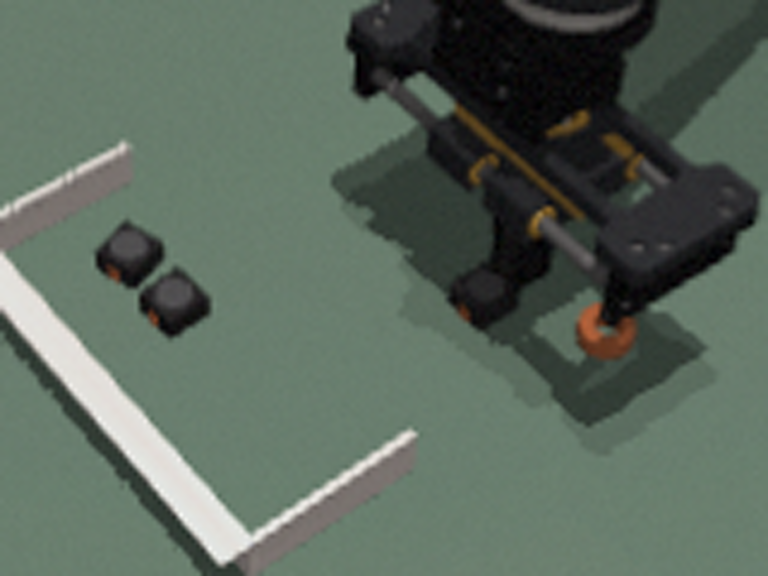

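Choke A is at crop (483,298) in front of the fingers. The toroid (606,330) is undisturbed; the gripper body passes above it.

Run:
```python
from h import *
print(onz('scene',(260+483/4.8,190+298/4.8),7))
```

```text
[539.88864904 156.14636649   7.        ]
```

Request:
{"op": "arm_command", "data": {
  "rows": [
    [0.01, 0.003, 0, 0],
    [0.012, 0.002, 0, 0],
    [0.012, 0.002, 0, 0],
    [0.012, 0.001, 0, 0],
    [0.012, 0.001, 0, 0]
  ]
}}

```text
time: 11.85
eef_pos: [575.0, 159.9, 3.9]
orientation: [[-0.995, -0.087, 0.042], [-0.087, 0.996, -0.008], [-0.042, -0.012, -0.999]]
wrist_force: [1.1, 0.0, 0.3]
finger_gap: 0.3
```

Run:
```python
from h import *
S=capture('scene');print(sense()['eef_pos'])
for c,a in blobs(S,(260,230,360,300),'dark'): print(c,a,onz('scene',c,7))
cv2.imwrite('pics/s7.png',cv2.resize(S[190:310,260:420][:,:,::-1],None,fx=4.8,fy=4.8,interpolation=cv2.INTER_CUBIC))
```

```text
[577.48926165 160.06521998   4.32730534]
[340.84405941 250.73391089] 1616 [574.91403589 129.20567071   7.        ]
[286.63492063 242.6984127 ] 126 [666.13667218  43.24672337   7.        ]
[296.01470588 252.72794118] 136 [662.60887819  80.25882146   7.        ]
[278.75       279.38690476] 168 [729.49902762 123.4713999    7.        ]
```

View pics/s7.png

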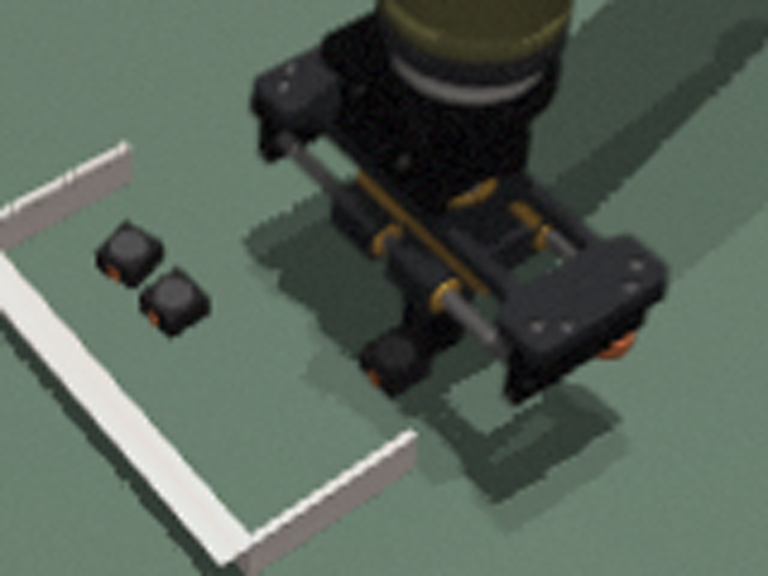

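Choke A is still centred ahead of the fingers at crop (395,360). I'll carry on into the corral.

Request:
{"op": "arm_command", "data": {
  "rows": [
    [0.012, 0.001, 0.001, 0],
    [0.012, 0.001, 0, 0],
    [0.012, 0.001, 0, 0],
    [0.01, 0.001, 0, 0],
    [0.008, 0.001, 0, 0]
  ]
}}

```text
time: 12.4
eef_pos: [633.4, 166.1, 4.6]
orientation: [[-0.995, -0.088, 0.043], [-0.088, 0.996, -0.008], [-0.042, -0.012, -0.999]]
wrist_force: [-0.6, 0.7, 0.1]
finger_gap: 0.4
```

Request:
{"op": "arm_command", "data": {
  "rows": [
    [0.006, 0.001, 0, 0],
    [0, 0, 0, 0],
    [-0.02, -0.002, 0, 0],
    [-0.03, -0.003, 0, 0],
    [-0.03, -0.01, 0.03, 0]
  ]
}}

```text
time: 12.9
eef_pos: [558.6, 152.0, 31.1]
orientation: [[-0.995, -0.088, 0.04], [-0.089, 0.996, -0.011], [-0.039, -0.015, -0.999]]
wrist_force: [-0.2, 0.5, 0.1]
finger_gap: 0.6
```

Request:
{"op": "arm_command", "data": {
  "rows": [
    [-0.03, -0.02, 0.045, 0],
    [-0.03, -0.02, 0.045, 0],
    [-0.03, -0.02, 0.04, 0],
    [0, 0, 0, 0],
    [0, 0, 0, 0]
  ]
}}

```text
time: 13.4
eef_pos: [473.9, 97.8, 151.8]
orientation: [[-0.995, -0.09, 0.042], [-0.091, 0.996, -0.006], [-0.041, -0.01, -0.999]]
wrist_force: [1.0, 1.2, 0.3]
finger_gap: 0.6
```

Run:
```python
from h import *
np.set_printoptions(precision=1,suppress=True)
print(sense()['eef_pos'],sense()['time'])
S=capture('scene');T=capture('top')
for c,a in blobs(S,(260,195,405,300),'dark'):
    w=onz('scene',c,7);d=w[:2]-[630,102];print(c,a,w,'corral',d@[.9956,.094],d@[-.094,.9956])
for c,a in blobs(S,(260,195,405,300),'orange'): print('or',c,a,onz('scene',c,8))
for c,a in blobs(S,(340,205,405,250),'white'): print('wh',c,a,onz('scene',c,22))
for c,a in blobs(T,(235,125,345,235),'orange'): print('or top',c,a)
cv2.imwrite('pics/s8.png',cv2.resize(np.vstack([S[190:290,250:410],T[125:225,230:390]])[:,:,::-1],None,fx=3,fy=3,interpolation=cv2.INTER_CUBIC))
```

```text
[473.9  97.8 151.8] 13.4
[365.5 215.6] 2008 [462.9  70.7   7. ] corral -169.32920061806226 -15.449085016702265
[286.6 242.6] 127 [666.1  43.1   7. ] corral 30.389048284856727 -62.04044419223108
[296.  252.7] 136 [662.6  80.3   7. ] corral 30.421728346016728 -24.710751902849044
[278.8 279.4] 171 [729.4 123.4   7. ] corral 101.01941771802919 11.972559405009058
[380.7 261. ] 6 [517.7 200.    7. ] corral -102.56573602032711 108.16705113078734
[317.2 281.4] 161 [663.5 171.3   7. ] corral 39.85826820886385 65.8225301862787
or [283. 246.] 7 [678.2  48.2   8. ]
or [385.6 258.3] 108 [504.5 200.7   8. ]
or [291.5 255.5] 6 [675.4  82.5   8. ]
or [312.6 284.8] 5 [676.4 174.    8. ]
or top [251.  203.9] 10
```

View pics/s8.png

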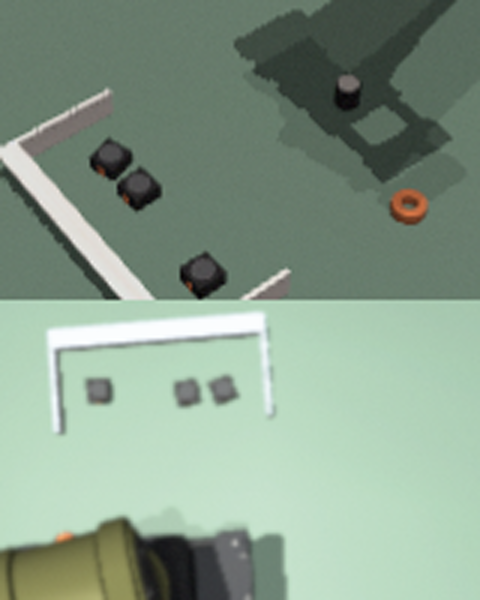

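Both crops show the three chokes well inside the corral, 30, 30 and 40 mm past the opening. The toroid is unchanged, and the capacitor's top is at about (366,216) against (365.6,217) at the start. The arm is clear.

```bash
python3 -c "
from bench import *
hand_in()"
```

```text
the job is handed in; nothing more can be done
```

I swept all three chokes into the corral with the fingers shut, pushing only, and handed the job in at about 13.5 s with the arm raised clear.

**Last check:** measured from the scene camera in the corral frame, the choke centres lie about 30, 30 and 40 mm inside the open side. Their y positions are about -62, -25 and +66 mm, so all are well between the walls. The top view, checked by eye, agrees.

**Bystanders:** the ring core measured within 0.1 mm of its start. The capacitor, read by eye in the last picture, was within about a pixel of its start. I did not re-measure the jar, trimmer, spool or screwdriver, but the arm never worked near them at low height.

**What went wrong on the way:** on the second choke, the fingertips crept up to 15 mm and the choke drifted to one side. I backed off, lowered, realigned and finished that push. A tool tilt of about 0.04 rad also built up and did no visible harm. Wrist force readings at the end of each move were only noise, about 1 N.

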